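Clear the bush tester and zero its drag pointer

TASK

A tested brass bush is still sunk in the nest of the push-out tester: push the lever fully over, away from the nest, so that the ejector pin pokes the bush up out of its recess, then put the bush in the small metal tray. Then push the lever back home, and finally turn the reset knob anticlockwise (seen from above) by its upright finger post until the drag pointer rests against the zero stop, leaving the other things round the tester where they lie.

Things in the scene. Friction and masses are not known exactly. Their poses are not given: they have to be found in the camera images.
- tester: Push-out tester, fixed: grey base 130 (x) by 284 mm (y), 12 thick, y from -154 to +130. Origin on its underside. In its frame, mm: steel nest block 60 x 60 centred at (0, 35), top at z 72; lever pivot at (0, 85, 26); round dial 112 across centred at (0, -90), face at z 54. Its yaw is about -1.57: lever end far from the robot, dial end near. Only the lever (to z 130) and the knob's post (to z 102) stand above z 72.
- nest_mouth (a point): Centre of the nest's bore, at the height of the nest's flat top face (72 mm above the worktop). The bore is 30 mm wide and 24 mm deep, so the bush sits flush with the top. A pin comes up through an 18 mm hole in its floor.
- bush: The brass bush (a plain thick ring, outside diameter 28 mm, bore 9 mm, 24 mm tall, about 60 g, loose). Origin at the centre of its underside, z along its axis.
- bush_centre (a point): Centre of the same bush, half-way up (12 mm above its underside).
- lever (a joint): Lever angle, rad, about the tester's x through the pivot. 0 = home, leaning towards the nest, pin down; 0.42 = fully over, leaning away, the pin holding the bush about 19 mm above its seat (5 mm of it still in the bore). Grows as the bar goes to the tester's +y. Stiff by friction (about 3 N at the bar): it stays where it is left.
- lever_bar (a point): Centre of the lever's black grip bar: round, 16 mm thick, 64 mm long along the tester's x, on an upright 10 mm stem, 95 mm from the pivot, about 119 mm above the worktop. It travels 40 mm along the tester's y: from 19 mm before the pivot (home) to 21 mm past it (fully over).
- reset_knob (a joint): Angle of the reset knob and its drag pointer, rad. 0 = pointer against the zero stop, pointing along the tester's -x. Grows clockwise seen from above, up to 4.5, so it is zeroed by turning anticlockwise. Light friction (about 1.5 N at the post); it stays where it is left.
- knob_post (a point): Top centre of the upright steel finger post on the pointer: 10 mm in diameter, 34 mm from the knob's axis, top 102 mm above the worktop, free for 38 mm down to the pointer arm. It travels with the knob round point dial_centre.
- dial_centre (a point): The knob's axis on the dial's face, 54 mm above the worktop. The zero stop is a square steel block about 10 mm wide on the dial's rim on the tester's -x side (the robot's left), its top 67 mm above the worktop; a lower round pin marks the far end of the scale. The knob's black hub is 34 mm across, its top 71 mm above the worktop.
- tray: Open aluminium tray, fixed, its sides nearly along world x and y, 100 mm (x) by 110 mm (y), walls 26 mm high and 3 mm thick, floor 3 mm thick. Origin at the centre of its underside.
- offcut: Bystander, loose: a short wrinkled foam offcut of pipe, 28 x 77 x 19 mm. Origin at the centre of its underside, long along y.
- tube: Bystander, loose: a short bare copper tube, 10 mm thick, 130 mm long. Origin at the centre of its underside, long along y.
- tape_roll: Bystander, loose: a roll of masking tape lying flat, 92 mm across, 25 mm high. Origin at the centre of its underside.

How it is judged:
By the outcome, as a careful person would: the job done as asked, in the order asked, and still so for the second after the job is handed in, with the robot touching nothing.
It also fails if it takes over 72 s, if anything falls off the work surface, if the arm or the gripper's body presses on something with over 40 N, if the wrist force passes 120 N, or if a joint passes its speed limit or range.

ROBOT

A 6-joint arm with a two-finger parallel gripper is mounted at the origin on a cart in front of the work surface, level with it; the furniture and walls round the work are solid. World frame = base frame: x ahead of the robot, y to its left, z up, the work surface at z = 0. Lengths are in mm, angles in degrees, forces in N, time in s.
With the tool pointing down it reaches from about 275 to 825 mm from the base axis. Payload 5.2 kg.
Tool frame: the origin (TCP) lies on the centre line of the jaws, within the pads' length; the fingertips stand 11 mm ahead of it and the grasp point (between the pads) lies 8 mm behind it; z points along the fingers, x is the direction in which the jaws open and shut, and the axes are right-handed (so a half turn about z gives the same grasp; the last joint's range is limited). The gripper opens to 93 mm and grips with 3 to 60 N. Pads are 15 mm wide; open, the fingers measure 128 mm over their backs; the gripper's body (75 mm by 188 mm) begins 65 mm behind the grasp point.
Start: joints at [-11.62, 14.817, 87.949, -0, 77.235, -11.62], TCP at [550.005, 0.023, 229.653] pointing down, gripper open.
Joint ranges: [-179.93, 179.93], [-52.35, 119.4], [10.71, 147.94], [-69.91, 249.91], [12.55, 155.21], [-178.61, 178.61]. Speed limits (degrees/s): [147.25, 147.25, 180, 180, 180, 180].

INTERFACE

Orientations are given as [roll, pitch, yaw] about the fixed x, y, z axes, in that order (R = Rz(yaw) Ry(pitch) Rx(roll)).
In Python, from workcell import move_pose, move_l, move_j, command_gripper, pause, solve_ik, get_state, grab_frame, MotionError, close_job gives the robot as it stands. The module is installed in compiled form; this text tells all that it offers. Calls block until the motion is done:
- move_pose(position, orientation): joint-space move of the TCP to a pose.
- move_l(position, frame=None, velocity=150, threshold=None): straight line of the TCP; frame=None keeps the orientation; velocity is the mean speed in mm/s. With threshold (N) it stops when the force on the tool has changed by that much, and returns True; else False.
- move_j(angles): joint-space move.
- command_gripper(opening): finger opening in mm; the grip force is fixed at half the most; returns when the fingers have stopped.
- pause(seconds).
- solve_ik(position, orientation): joint angles nearest the present ones, or None.
- get_state(): the state.
- grab_frame(name): name is "scene" or "side" or "wrist"; returns a dict with "pixels" (420x560x3 uint8, red, green, blue), "range_z" (420x560 float32, mm along the optical axis (not along the pixel's ray), 0 where there is no reading), "camera_matrix" (3x3 intrinsics, pixels), "origin" and "rotation" of the camera in the world; the wrist camera has in their place "hand_eye" (4x4, takes a point from camera to tool coordinates, whose origin is the TCP and whose axes are the tool frame's). Camera axes: x right, y down, z forward; pixel columns grow to the right and rows downward; lengths in mm; the calibration is good to about 2 mm. The wrist camera is an equidistant fisheye: a pixel r from the principal point sees the ray r / f radians off the axis. A picture is of the moment at which its call begins: read the wrist's pose just before it.
A pose or a line that the arm cannot do raises MotionError and nothing moves.
- close_job(): hands the job in, once; it reports no verdict.
The state is a dict: "t": time; "joints": joint angles; "joint_vel": joint speeds; "joint_torque": joint torques, N m; "tcp_pos": TCP position; "ee_rot": TCP orientation; "ft_force": force on the tool from outside, world axes, zero at the start; "ft_torque": the same for the moment, N m; "opening": finger opening in mm.
Only numpy, scipy, OpenCV 4.12 (cv2) and the standard library are available. Lean on these libraries where they do the work, as an engineer would, in place of code of your own. Each camera call takes 0.05 s, during which the arm holds its last target.

## Working session

There is one attempt and no reset: what is moved stays moved. The work goes in short steps, each a Python script; the robot and the scene stay as the last script left them, time stands still between calls to the robot, and variables do not carry over. Pictures are saved under pics/ and viewed, and the job is handed in when it is done.

```bash
mkdir -p pics; python3 - <<'E'
from workcell import *
import cv2,numpy as np
for n in ["scene","side","wrist"]:
    f=grab_frame(n); cv2.imwrite(f"pics/{n}0.png",f["pixels"][...,::-1]); 
    np.savez(f"/tmp/{n}0.npz",**{k:v for k,v in f.items()})
    print(n,f["camera_matrix"].tolist(),f.get("origin"),f.get("rotation"),f.get("hand_eye"))
s=get_state();print(s)
E
```

```text
scene [[426.072144917844, 0.0, 275.11648115124973], [0.0, 426.072144917844, 209.2849996669213], [0.0, 0.0, 1.0]] [ 128.77936491 -446.12299641  429.02820488] [-113.32741531    1.46648057  -37.35465898] None
side [[412.71544662238347, 0.0, 287.65039474750455], [0.0, 412.71544662238347, 212.93047508938227], [0.0, 0.0, 1.0]] [ 384.21724322 1075.60917776  638.81810095] [-119.49057756   -0.58698626 -165.8479106 ] None
wrist [[325.19226210127806, 0.0, 281.2808800806128], [0.0, 325.19226210127806, 209.29328233401998], [0.0, 0.0, 1.0]] None None [[ 9.99999712e-01  2.92806136e-04 -7.00749675e-04  8.22874559e-01]
 [-7.56211220e-05  9.56493575e-01  2.91753381e-01 -8.23369365e+01]
 [ 7.55689742e-04 -2.91753244e-01  9.56493321e-01 -1.55328668e+02]
 [ 0.00000000e+00  0.00000000e+00  0.00000000e+00  1.00000000e+00]]
{'t': 0.15, 'joints': array([-1.16196714e+01,  1.48493741e+01,  8.79948234e+01, -1.54440263e-03,
        7.72352296e+01, -1.16180060e+01]), 'joint_vel': array([-0.02884827, -0.1758967 , -0.18774322,  0.04340208, -0.03090529,
       -0.02857828]), 'joint_torque': array([ 1.84710952e-03, -4.37643743e+01, -2.84233278e+01,  7.19930883e-02,
        3.80130450e-02, -3.72983607e-06]), 'tcp_pos': array([5.49605296e+02, 9.42502173e-02, 2.29024398e+02]), 'ee_rot': array([-1.79985479e+02,  7.81030578e-02, -1.31326089e-03]), 'ft_force': array([ 0.50830333, -0.84904332, -0.03251983]), 'ft_torque': array([-0.02064964, -0.01732312, -0.03744864]), 'opening': 93.46263594729426}
```

View pics/scene0.png

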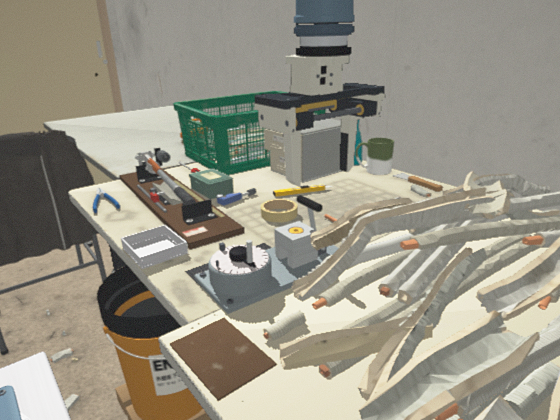

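View pics/side0.png

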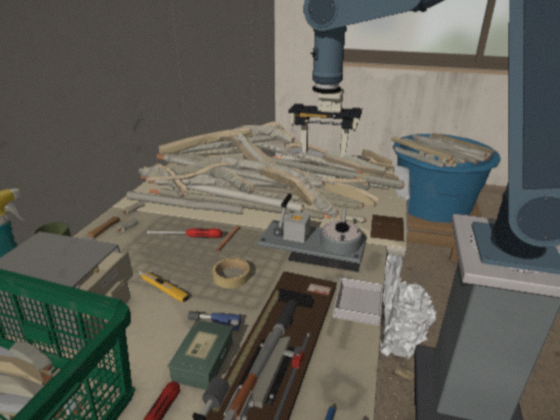

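View pics/wrist0.png

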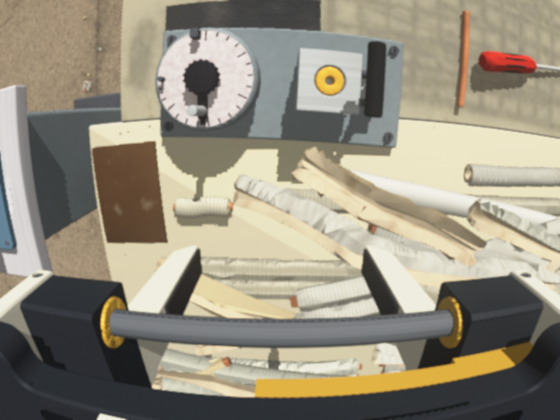

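```bash
cat > h.py <<'E'
from workcell import *
import cv2,numpy as np
from scipy.spatial.transform import Rotation as R
def save(n,name,crop=None,k=1):
    s=get_state() ; f=grab_frame(n); p=f["pixels"]
    np.savez(f"/tmp/{name}.npz",pos=s["tcp_pos"],rot=s["ee_rot"],**f)
    if crop: 
        a,b,c,d=crop; p=p[b:d,a:c]
    p=cv2.resize(p,None,fx=k,fy=k,interpolation=cv2.INTER_CUBIC)
    cv2.imwrite(f"pics/{name}.png",p[...,::-1])
def ray(f,u,v,wrist):
    K=f["camera_matrix"]; x=(u-K[0,2])/K[0,0]; y=(v-K[1,2])/K[1,1]
    if wrist:
        th=np.hypot(x,y); s=np.sin(th)/th if th>1e-9 else 1
        d=np.array([x*s,y*s,np.cos(th)])
        H=f["hand_eye"]; Rw=R.from_euler('xyz',f["rot"],degrees=True).as_matrix()
        o=f["pos"]+Rw@H[:3,3]; Rc=Rw@H[:3,:3]
    else:
        d=np.array([x,y,1.]); o=f["origin"]
        Rc=np.asarray(f["rotation"]); Rc=R.from_euler('xyz',Rc,degrees=True).as_matrix() if Rc.size==3 else Rc
    return o,Rc@d,d[2]
def atz(f,u,v,z,wrist=True):
    o,d,_=ray(f,u,v,wrist); return o+d*(z-o[2])/d[2]
def bydepth(f,u,v,wrist=True):
    o,d,dz=ray(f,u,v,wrist); r=f["range_z"][int(round(v)),int(round(u))]; return o+d*r/dz
E
python3 - <<'E'
from h import *
s=get_state()
f=dict(np.load("/tmp/wrist0.npz",allow_pickle=True)); f["pos"]=s["tcp_pos"]; f["rot"]=s["ee_rot"]
np.savez("/tmp/w0.npz",**f)
for n,u,v,z in [("bush",330,80,72),("dial",202,77,71),("post",196,112,102),("bartop",377,44,127),("barbot",374,115,127)]:
    print(n,atz(f,u,v,z).round(1),bydepth(f,u,v).round(1))
g=dict(np.load("/tmp/side0.npz"))
for n,u,v in [("tray",358,302),("tray c1",343,281),("c2",382,285),("c3",335,316),("c4",379,323),("hub",341,227),("nest",298,219),("tape",231,273)]:
    print(n,bydepth(g,u,v,False).round(1),atz(g,u,v,26,False).round(1))
p=f["pixels"][0:160,130:430]; cv2.imwrite("pics/wc.png",cv2.resize(p,None,fx=2.6,fy=2.6,interpolation=2)[...,::-1])
p=g["pixels"][150:350,220:420]; cv2.imwrite("pics/sc.png",cv2.resize(p,None,fx=3,fy=3,interpolation=2)[...,::-1])
E
```

```text
bush [596.1 115.2  72. ] [600.  118.   45.2]
dial [473.7 119.9  71. ] [473.8 119.8  71.2]
post [475.4  85.3 102. ] [475.3  85.3 101.5]
bartop [626.4 141.8 127. ] [626.9 142.1 125.4]
barbot [624.3  82.9 127. ] [624.5  82.9 126.3]
tray [398.1 341.6   4. ] [397.6 367.   26. ]
tray c1 [439.7 292.3  17.3] [438.9 303.2  26. ]
c2 [349.7 296.8  27.8] [349.6 294.5  26. ]
c3 [442.  399.1   3.7] [440.  422.8  26. ]
c4 [348.2 397.7   5.2] [349.3 419.9  26. ]
hub [469.4 138.2  71.8] [476.3  62.5  26. ]
nest [588.  128.7  72.7] [604.8  50.5  26. ]
tape [7.160e+02 3.112e+02 2.000e-01] [702.5 342.1  26. ]
```

View pics/wc.png

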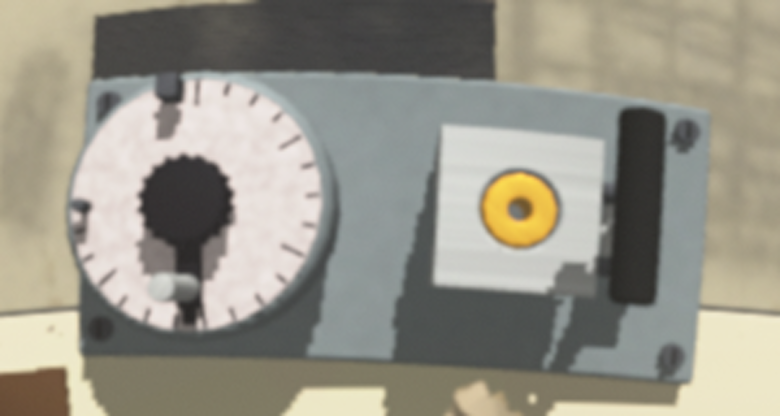

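View pics/sc.png

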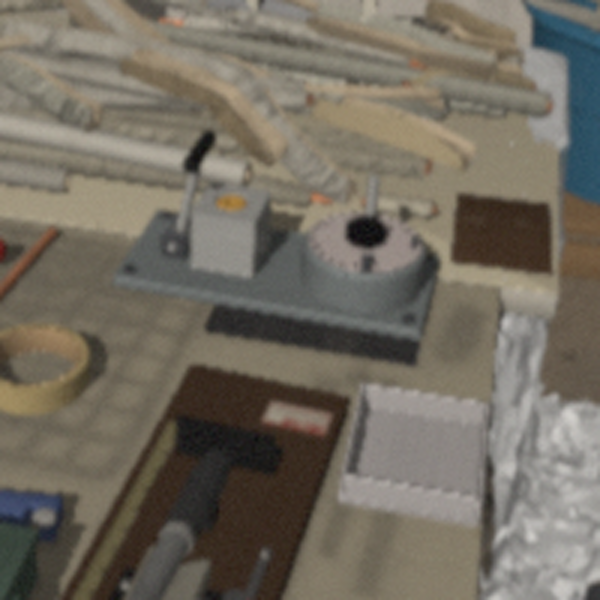

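```bash
python3 - <<'E'
from h import *
move_pose([560,118,230],[180,0,-2]); command_gripper(0)
save("wrist","w1"); print(get_state()["t"],get_state()["tcp_pos"],get_state()["opening"])
f=dict(np.load("/tmp/w1.npz"))
cv2.imwrite("pics/w1c.png",cv2.resize(f["pixels"][60:300,110:430],None,fx=2.5,fy=2.5,interpolation=2)[...,::-1])
E
```

```text
2.1917 [560.00696132 118.00107888 229.99037334] 0.25972322425456196
```

View pics/w1c.png

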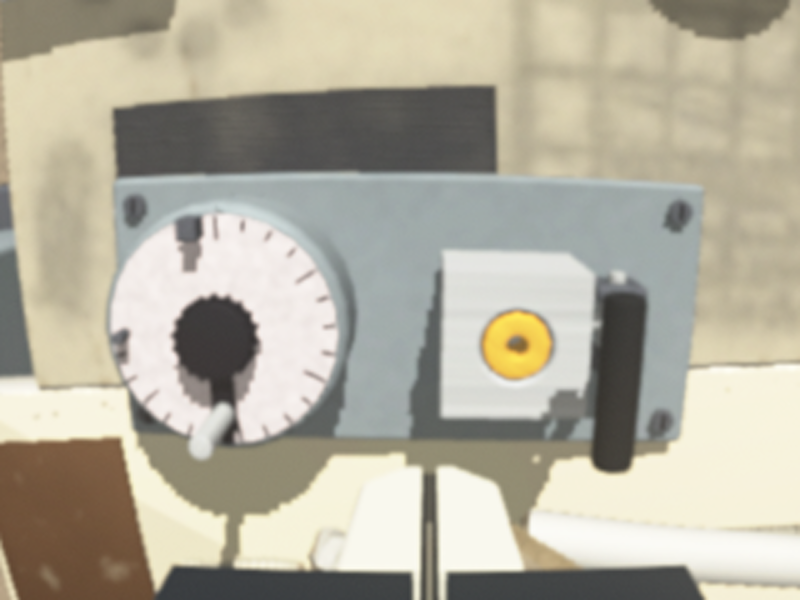

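```bash
python3 - <<'E'
from h import *
f=dict(np.load("/tmp/w1.npz"))
for n,u,v,z in [("bush",316.8,197.6,72),("hub",196.4,195.2,71),("post",190.4,238.8,102),("bartop",360.4,178,127),("barbot",354.8,245,127),("nTL",287,160.5,72),("nBL",286.3,226.5,72),("nBR",346,227.5,72),("bTL",156.5,132,12),("bTR",390.5,134.5,12),("bBR",382,235.5,12)]:
    print(n,atz(f,u,v,z).round(1),bydepth(f,u,v).round(1))
# heights near the tester
s=dict(np.load("/tmp/w1.npz")); mx={}
H=[];
for v in range(0,420,3):
    for u in range(0,560,3):
        if s["range_z"][v,u]>0 and v<270:
            p=bydepth(s,u,v); H.append(p)
H=np.array(H)
for x0 in range(400,760,60):
    print(x0,[int(H[(H[:,0]>x0)&(H[:,0]<x0+60)&(H[:,1]>y0)&(H[:,1]<y0+40)][:,2].max(initial=-1)) for y0 in range(-20,340,40)])
E
```

```text
bush [596.1 115.8  72. ] [597.9 110.9  53.8]
hub [474.  122.5  71. ] [474.  122.5  70.9]
post [471.7  87.2 102. ] [471.8  87.3 102.2]
bartop [626.9 146.3 127. ] [628.4 145.  121.1]
barbot [624.1  86.5 127. ] [624.   86.8 127.6]
nTL [567.4 154.1  72. ] [568.  146.   17.2]
nBL [564.6  86.2  72. ] [564.8  64.6  12.9]
nBR [626.7  82.7  72. ] [638.9  59.9  11.4]
bTL [413.6 188.3  12. ] [409.5 187.9   1.6]
bTR [691.8 174.5  12. ] [ 6.961e+02  1.736e+02 -6.000e-01]
bBR [686.6  47.1  12. ] [6.905e+02 4.230e+01 2.000e-01]
400 [2, 2, 55, 72, 67, 17, 4, 27, 27]
460 [2, 13, 103, 72, 67, 13, 4, 20, 20]
520 [-1, 14, 74, 245, 72, 12, 4, 21, 20]
580 [31, 50, 127, 128, 127, 4, 2, 19, 20]
640 [41, 42, 16, 39, 17, 1, 2, 26, 25]
700 [1, 1, 1, 1, 2, 2, 2, 26, 26]
```

```bash
python3 - <<'E'
from h import *
def st(): 
    s=get_state(); print(round(s["t"],2),s["tcp_pos"].round(1),s["ft_force"].round(1))
move_pose([585,116,160],[180,0,87.3]); move_l([585,116,119]); st()
print(move_l([604,115.4,119],velocity=60,threshold=10)); st()
print(move_l([656,113.2,119],velocity=40,threshold=10)); st()
E
```

```text
4.01 [584.8 116.  118.9] [-0.5  0.7  0.8]
False
4.47 [604.5 115.3 119.1] [0.1 0.2 0.6]
True
5.53 [648.5 113.4 117.5] [ 1.  -0.2 -0.3]
```

```bash
python3 - <<'E'
from h import *
def st(): 
    s=get_state(); print(round(s["t"],2),s["tcp_pos"].round(1),s["ft_force"].round(1))
st()
print(move_l([658,113.2,119],velocity=20,threshold=12)); st()
move_l([630,114,119]);move_l([600,114,190]); save("wrist","w2");save("side","s2",(220,150,420,350),3); st()
E
```

```text
5.53 [648.5 113.4 117.5] [ 1.  -0.2 -0.3]
True
5.88 [648.5 113.5 116.6] [ 0.6  0.4 -0.4]
6.92 [599.7 113.9 188.6] [ 0.2  0.5 -0.1]
```

View pics/w2.png

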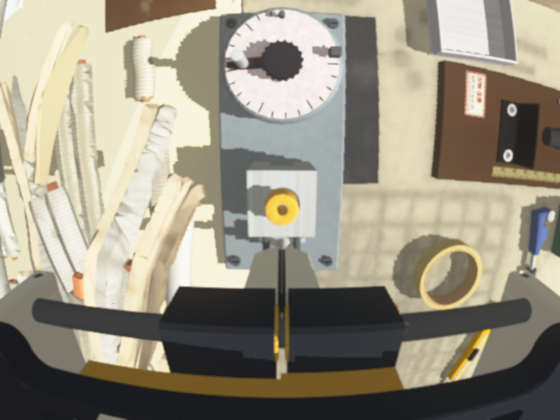

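View pics/s2.png

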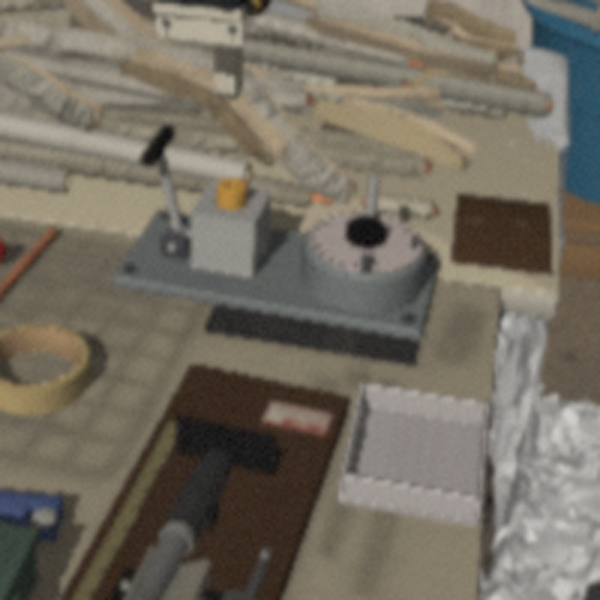

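```bash
python3 - <<'E'
from h import *
f=dict(np.load("/tmp/w2.npz"))
p=f["pixels"]
cv2.imwrite("pics/w2b.png",cv2.resize(p[160:260,220:350],None,fx=6,fy=6,interpolation=2)[...,::-1])
hsv=cv2.cvtColor(p,cv2.COLOR_RGB2HSV); m=cv2.inRange(hsv,(12,120,80),(32,255,255)); m[:160]=0;m[260:]=0;m[:,:240]=0;m[:,330:]=0
zs=[];P=[]
for v,u in np.argwhere(m): P.append(bydepth(f,u,v))
P=np.array(P); t=P[P[:,2]>87]; print(len(t),t[:,2].mean(),t.min(0),t.max(0),(t.min(0)+t.max(0))/2)
print(atz(f,283,209,91))
E
```

```text
742 90.8322569972829 [522.06357344 101.39553259  87.21315998] [608.24660386 128.71448511 346.31918092] [565.15508865 115.05500885 216.76617045]
[594.81271735 116.35599692  91.        ]
```

View pics/w2b.png

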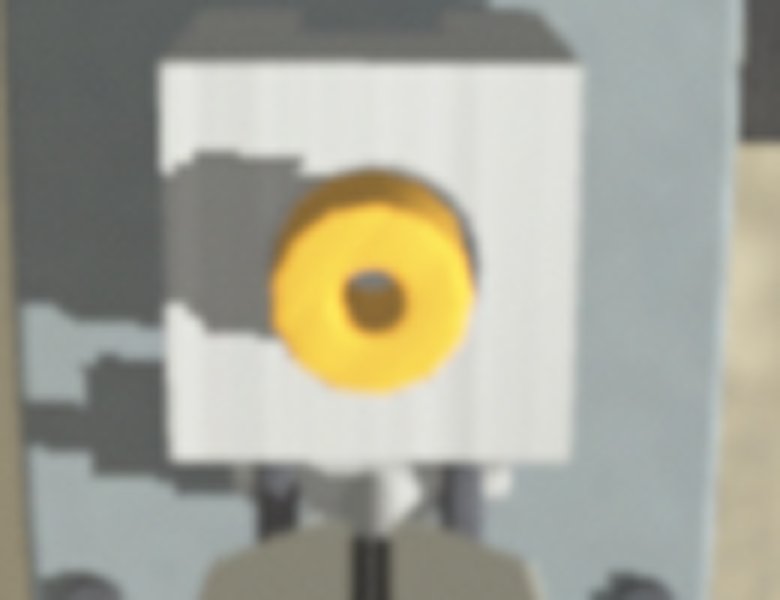

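```bash
python3 - <<'E'
from h import *
def st(): 
    s=get_state(); print(round(s["t"],2),s["tcp_pos"].round(1),s["ft_force"].round(1),round(s["opening"],1))
command_gripper(56)
move_l([595.3,115.6,140])
print(move_l([595.3,115.6,87],velocity=80,threshold=8)); st()
command_gripper(20); st()
print(move_l([595.3,115.6,150],velocity=60,threshold=15)); st()
save("wrist","w3"); save("side","s3",(220,100,420,300),3)
E
```

```text
False
9.22 [595.7 115.6  87.3] [ 0.1  0.  -0.3] 55.7
9.81 [595.4 115.2  87.3] [-0.8 -2.1  2. ] 26.4
False
11.01 [595.  115.6 149.5] [-0.3  0.2  0.1] 26.7
```

View pics/w3.png

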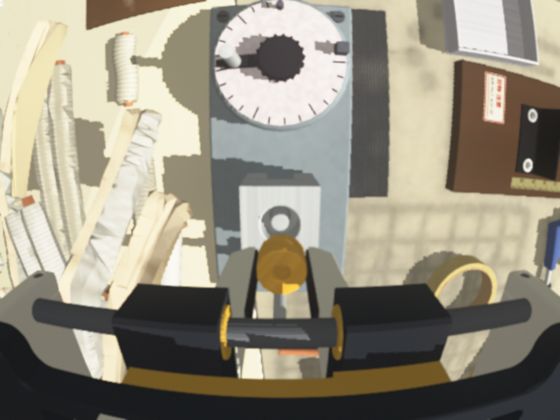

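View pics/s3.png

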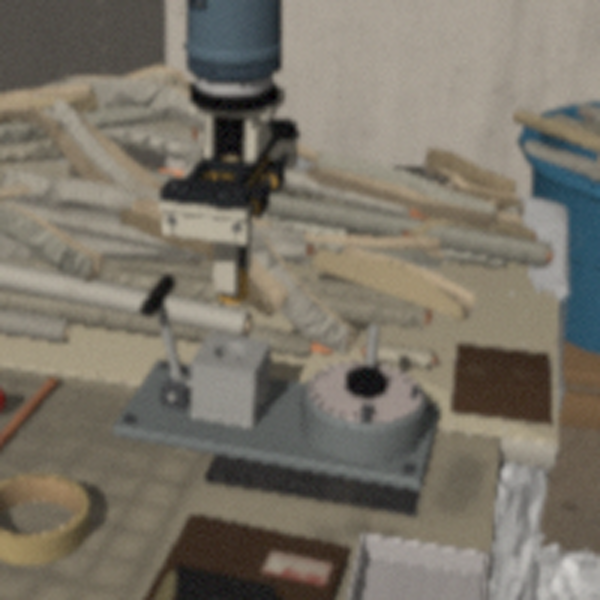

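```bash
python3 - <<'E'
from h import *
def st(): 
    s=get_state(); print(round(s["t"],2),s["tcp_pos"].round(1),s["ft_force"].round(1),round(s["opening"],1))
move_l([590,118,190])
move_pose([420,355,190],[180,0,90]); st()
save("wrist","w4"); save("side","s4")
E
```

```text
12.65 [420.8 354.4 189.7] [-0.3 -1.1 -0.5] 26.9
```

View pics/w4.png

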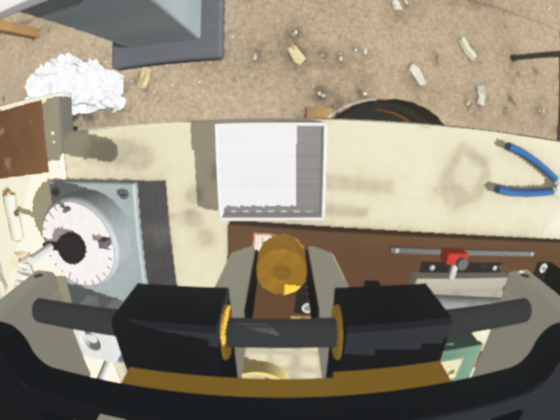

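View pics/s4.png

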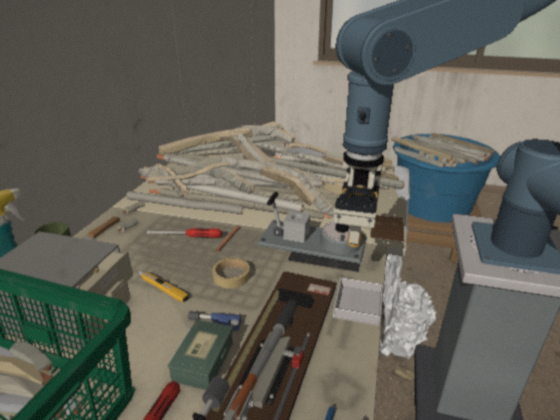

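```bash
python3 - <<'E'
from h import *
f=dict(np.load("/tmp/w4.npz"))
c=[atz(f,u,v,26) for u,v in [(217,123),(326,123),(324,218),(219,217)]]
print(np.round(c,1),np.mean(c,0))
print(bydepth(f,262,170))
E
```

```text
[[348.6 292.   26. ]
 [349.2 398.8  26. ]
 [446.7 399.5  26. ]
 [445.6 289.9  26. ]] [397.54902297 345.03426521  26.        ]
[400.4760269  334.49220613   2.68791682]
```

```bash
python3 - <<'E'
from h import *
def st(): 
    s=get_state(); print(round(s["t"],2),s["tcp_pos"].round(1),s["ft_force"].round(1),round(s["opening"],1))
move_l([397.5,345,120]); move_l([397.5,345,40])
print(move_l([397.5,345,21],velocity=25,threshold=5)); st()
command_gripper(44); st()
move_l([397.5,345,150]); st(); save("wrist","w5")
E
```

```text
True
14.7 [397.5 344.9  23.9] [0.  0.1 4.3] 26.7
15.23 [396.9 344.6  23.4] [-0.3 -0.8  0.2] 44.3
16.23 [396.9 344.7 149.2] [ 0.4 -0.  -1. ] 44.1
```

View pics/w5.png

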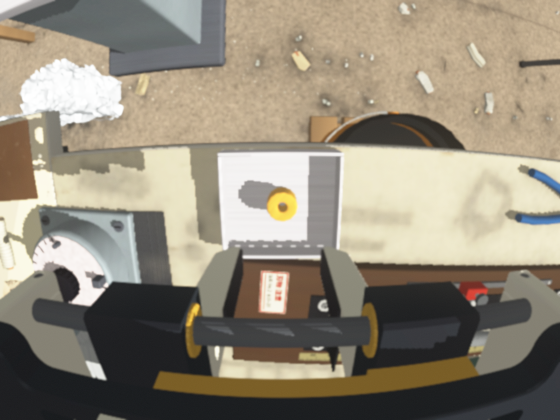

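```bash
python3 - <<'E'
from h import *
def st(): 
    s=get_state(); print(round(s["t"],2),s["tcp_pos"].round(1),s["ft_force"].round(1),round(s["opening"],1))
move_l([420,340,200]); 
move_pose([700,111,200],[180,0,87.3]); command_gripper(0); move_l([700,111,119]); st()
print(move_l([685,111.5,119],velocity=60,threshold=10)); st()
print(move_l([630,114,119],velocity=40,threshold=10)); st()
print(move_l([628,114,119],velocity=20,threshold=12)); st()
move_l([660,113,119]);move_l([640,113,190]); st()
move_pose([520,118,215],[180,0,-2])
save("wrist","w6");save("side","s6",(220,150,420,350),3)
E
```

```text
19.68 [700.6 111.  119.8] [-0.2  0.3  0.9] 0.3
False
20.08 [685.3 111.6 120.2] [0.1 0.4 0.1] 0.4
True
21.07 [643.3 113.4 118.6] [ 1.9 -0.6  0.9] 0.6
True
21.45 [643.3 113.4 118.6] [1.3 0.  1.2] 0.8
22.35 [639.5 113.  189.6] [-0.7 -0.2 -0.6] 0.8
```

View pics/w6.png

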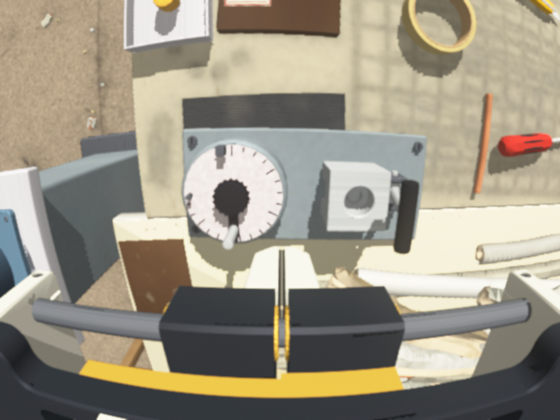

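View pics/s6.png

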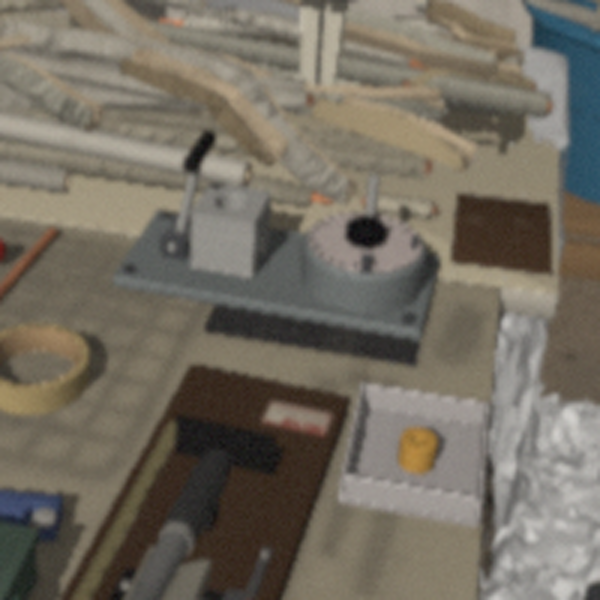

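```bash
python3 - <<'E'
from h import *
a=dict(np.load("/tmp/side0.npz"))["pixels"].astype(int);g=dict(np.load("/tmp/s6.npz"));b=g["pixels"].astype(int); c=dict(np.load("/tmp/s2.npz"))["pixels"].astype(int)
for q in (b,c):
  d=np.abs(a-q).max(2)[185:240,255:300]; print((d>30).sum(), d.max())
def cen(p):
  m=(p[185:206,262:300].max(2)<50); v,u=np.nonzero(m); return u.mean(),v.mean(),len(u)
print(cen(a),cen(b),cen(c))
f=dict(np.load("/tmp/w6.npz"))
print(atz(f,408,184,127),atz(f,403,249,127),atz(f,231.5,196,71),atz(f,229,241,102), bydepth(f,229,241),atz(f,220.5,151,67))
cv2.imwrite("pics/w6c.png",cv2.resize(f["pixels"][125:265,170:310],None,fx=5,fy=4.2,interpolation=2)[...,::-1])
E
```

```text
34 81
308 157
(np.float64(24.270833333333332), np.float64(14.770833333333334), 48) (np.float64(24.133333333333333), np.float64(14.977777777777778), 45) (np.float64(10.375), np.float64(13.229166666666666), 48)
[623.40790081 144.03068021 127.        ] [623.90313942  87.16890676 127.        ] [473.07929832 124.01284199  71.        ] [472.64776752  90.38475252 102.        ] [472.60517555  90.2933139  101.77708697] [464.83855075 167.28363602  67.        ]
```

View pics/w6c.png

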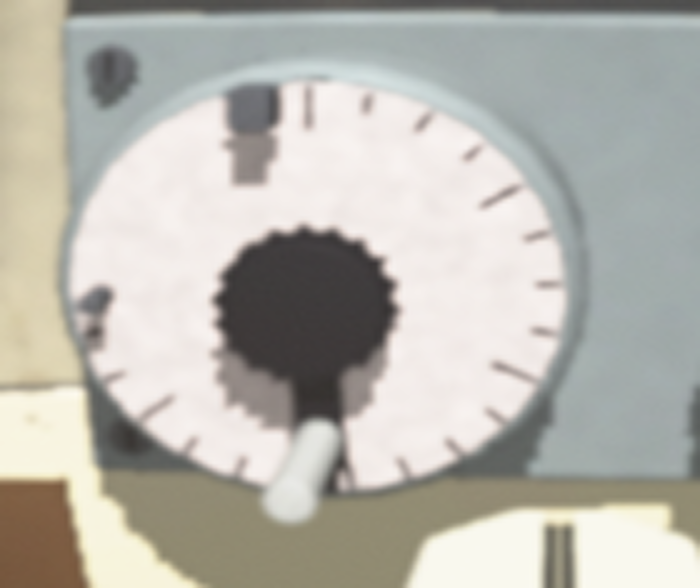

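```bash
python3 - <<'E'
from h import *
def st(m=""): 
    s=get_state(); print(m,round(s["t"],2),s["tcp_pos"].round(1),s["ee_rot"].round(1),s["ft_force"].round(1),round(s["opening"],1))
C=np.array([472.7,121.7]); r=34
command_gripper(22)
def P(a,z=91): return [C[0]+r*np.cos(np.radians(a)),C[1]+r*np.sin(np.radians(a)),z]
a0=-93
move_pose(P(a0,140),[180,0,a0+90]); st()
print(move_l(P(a0),velocity=60,threshold=6)); st()
for a in range(-78,73,15):
    h=move_l(P(a),frame=[180,0,a+90],velocity=45,threshold=12)
    if h: st(f"hit {a}"); break
st(); save("wrist","w7"); save("scene","sc7")
E
```

```text
24.9 [471.3  87.7 140.4] [-180.   -0.   -3.] [ 0.7 -0.8  0.4] 21.7
False
 25.87 [471.2  87.7  91.2] [180.  -0.  -3.] [ 0.5 -0.1  0.5] 22.1
 30.36 [483.3 154.   91. ] [180.   -0.  161.7] [-0.1  0.4  0.6] 21.9
```

View pics/w7.png

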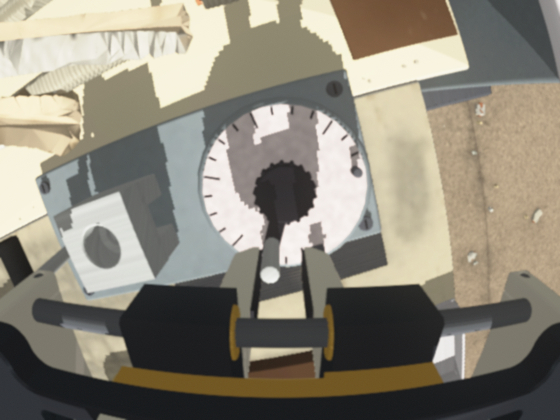

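View pics/sc7.png

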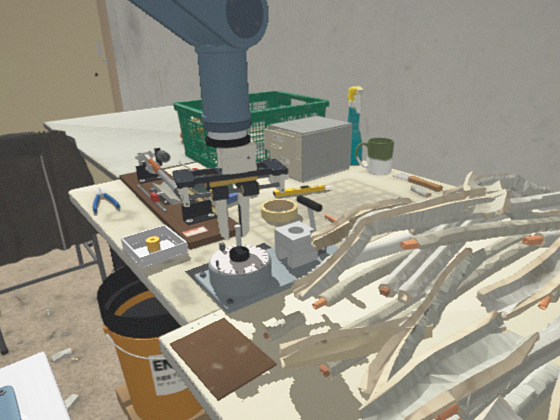

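```bash
python3 - <<'E'
from h import *
def st(m=""): 
    s=get_state(); print(m,round(s["t"],2),s["tcp_pos"].round(1),s["ee_rot"].round(1),s["ft_force"].round(1),round(s["opening"],1))
C=np.array([472.7,121.7]); r=34
def P(a,z=91): return [C[0]+r*np.cos(np.radians(a)),C[1]+r*np.sin(np.radians(a)),z]
for a in [80,88,95,100,105,110,114]:
    h=move_l(P(a),frame=[180,0,min(a+90,183)],velocity=25,threshold=6)
    if h: st(f"hit {a}"); break
st(); pause(.2); st(); save("wrist","w8")
E
```

```text
hit 105 31.93 [465.6 154.8  91.2] [ 180.     0.2 -177. ] [2.5 0.1 0.4] 22.2
 31.93 [465.6 154.8  91.2] [ 180.     0.2 -177. ] [2.5 0.1 0.4] 22.2
 32.13 [465.7 154.8  91.2] [ 180.     0.2 -177. ] [ 2.7 -0.4  0.9] 22.2
```

View pics/w8.png

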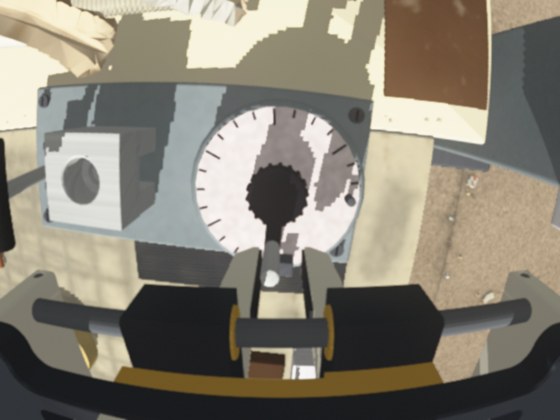

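```bash
python3 - <<'E'
from h import *
def st(m=""): 
    s=get_state(); print(m,round(s["t"],2),s["tcp_pos"].round(1),s["ft_force"].round(1),round(s["opening"],1))
print(move_l([460,154.8,91],velocity=20,threshold=6)); st()
move_l([468.5,154.8,91],velocity=40); st()
move_l([468.5,154.8,150],velocity=80); st()
move_pose([520,118,225],[180,0,-2]); save("wrist","w9"); save("side","s9",(220,150,420,350),3); st()
f=dict(np.load("/tmp/w9.npz"))
cv2.imwrite("pics/w9c.png",cv2.resize(f["pixels"][125:265,170:310],None,fx=5,fy=4.2,interpolation=2)[...,::-1])
E
```

```text
True
 32.41 [465.6 154.8  91.3] [ 2.  -0.4 -0.2] 22.2
 32.66 [467.9 154.8  90.6] [-0.8  0.6  0.5] 21.9
 33.54 [468.1 154.8 149.6] [0.8 0.3 0.3] 21.8
 36.3 [520.  118.  224.9] [ 0.1 -1.  -0. ] 21.8
```

View pics/w9.png

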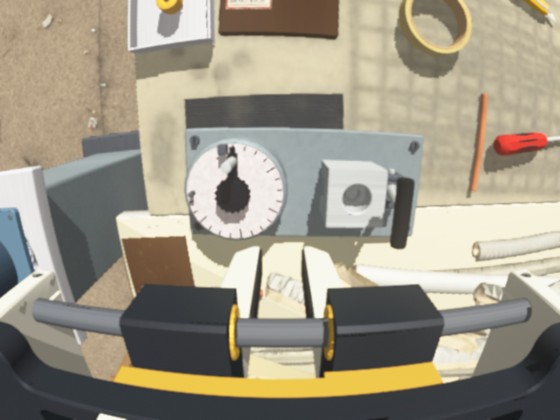

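View pics/w9c.png

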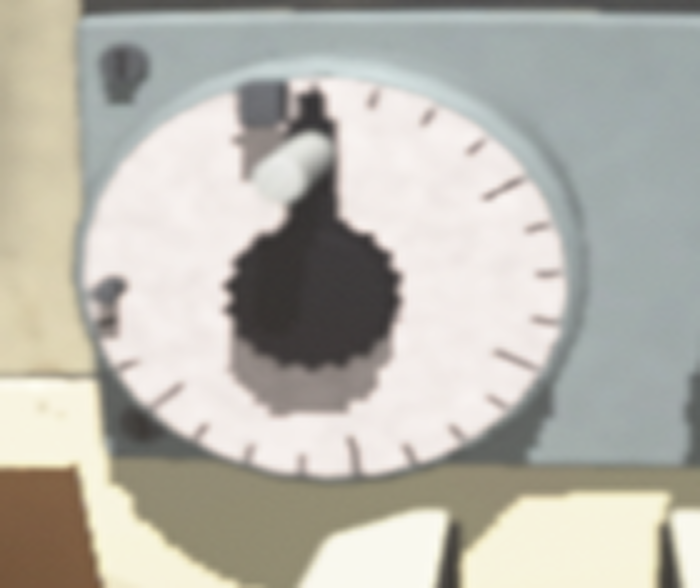

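View pics/s9.png

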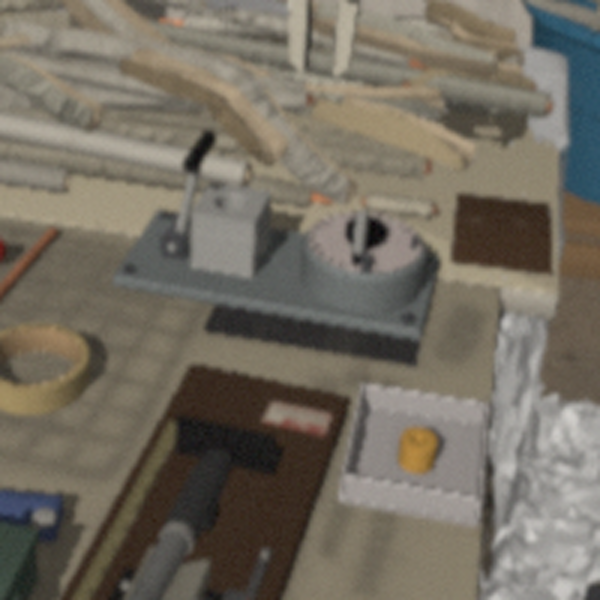

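```bash
python3 - <<'E'
from h import *
move_pose([472,80,180],[180,0,-2]); save("wrist","w10")
f=dict(np.load("/tmp/w10.npz"))
cv2.imwrite("pics/w10.png",f["pixels"][...,::-1])
E
```

```text
(no output)
```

View pics/w10.png

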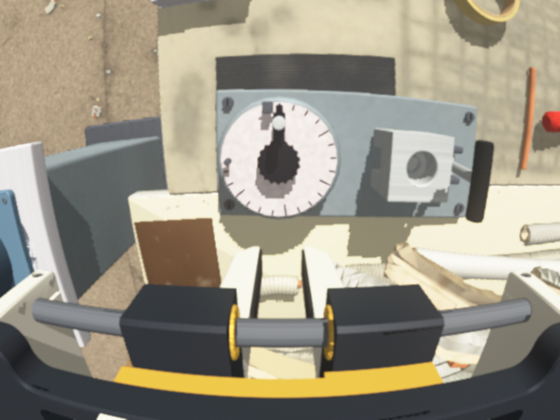

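```bash
python3 - <<'E'
from h import *
f=dict(np.load("/tmp/w10.npz"))
cv2.imwrite("pics/w10c.png",cv2.resize(f["pixels"][90:190,220:345],None,fx=6,fy=6,interpolation=2)[...,::-1])
E
```

```text
(no output)
```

View pics/w10c.png

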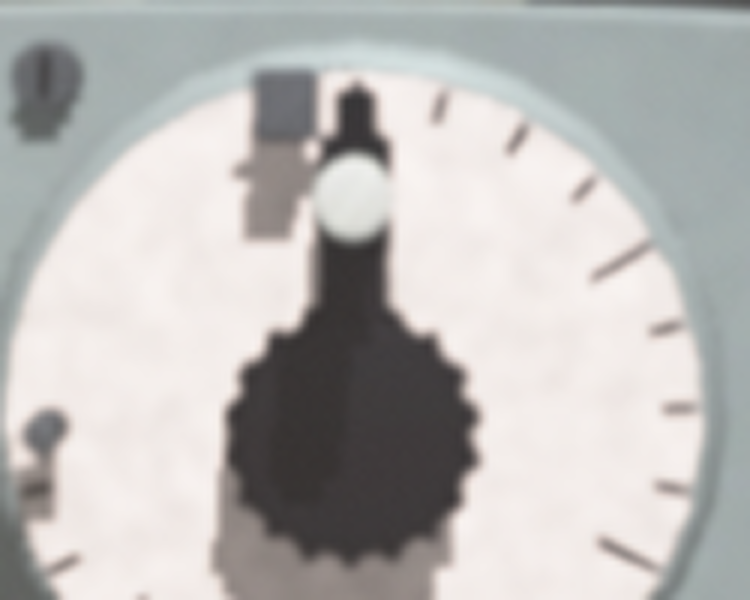

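```bash
python3 - <<'E'
from workcell import *
print(get_state()["t"]); close_job()
E
```

```text
36.75
the job is handed in; nothing more can be done
```

The job is done in the order asked and handed in at 36.75 s.

1. **Lever over:** I pushed it with the closed fingers. It stopped at the same place on two pushes, and the bush came up about 19 mm.
2. **Bush:** I gripped it, lifted it out and set it down in the tray. The later pictures show it standing upright near the middle of the tray.
3. **Lever home:** It stopped at the same place on two pushes. In the side view the bar is within about 0.2 pixel of where it started.
4. **Reset knob:** I turned it anticlockwise by its post. The last two pushes both stopped at the same position, at the zero stop. The close overhead picture, taken after I let go, shows the pointer arm's edge in line with the stop's face and the zero tick hidden under it.

The robot was clear of everything at hand-in. The offcut, tube and tape roll looked unmoved in the pictures, though I did not measure them.

**Disagreements:**
- Positions measured from different views differed by 2–3 mm, up to 5 mm for the post in one view. I allowed for this with gripper openings wider than the parts.
- The finger pushing the lever seems to be about 19 mm wide rather than the 15 mm given for the pads. The lever's two stop positions come out about 4 mm different from what 15 mm would give.

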